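Hang the wash-guide card and hold a bag clip open over its edge

ROBOT

A 6-joint arm with a two-finger parallel gripper is mounted at the origin on the work surface. World frame = base frame: x ahead of the robot, y to its left, z up, the work surface at z = 0. Lengths are in m, angles in rad, forces in N, time in s.
With the tool pointing down it reaches from about 0.275 to 0.875 m from the base axis. Payload 12.5 kg.
Tool frame: the origin (TCP) lies at the very end of the fingers, on their centre line; the grasp point (between the pads) lies 19 mm behind it; z points along the fingers, y is the line along which they close (so a half turn about z gives the same grasp; the last joint's range is limited). The gripper opens to 85 mm and grips with 20 to 120 N. Pads are 22 mm wide; open, the fingers measure 114 mm over their backs; the gripper's body (76 mm by 85 mm) begins 54 mm behind the grasp point. The pads swing forward as they close: fully open they stand 13 mm farther back than shut.
Start: joints at [1.093, 0.351, 1.652, -0, 1.139, -0.085], TCP at [0.21, 0.508, 0.206] pointing down, gripper open.
Joint ranges: [-2.75, 2.75], [-0.79, 2.1], [0.01, 2.65], [-1.57, 4.71], [0.07, 3.14], [-2.87, 2.87]. Speed limits (rad/s): [2.22, 2.22, 2.79, 3.14, 3.14, 3.14].

INTERFACE

Orientations are given as a 3x3 rotation matrix whose columns are the frame's x, y, z axes.
In Python, from cell import arm gives the robot as it stands.
- The arm moves only by the shell command python3 -m pendant 'ROWS' [FORCE]. ROWS is JSON, a list of rows, each an object of numbers: "wx", "wy", "wz": the turn, a rotation vector about the world's x, y, z in rad; "dx", "dy", "dz": the shift along the world's x, y, z in m; "fingers": the opening, from 0 (shut) to 1 (fully open). In form: [{"wx": .., "wy": .., "wz": .., "dx": .., "dy": .., "dz": .., "fingers": ..}, ...]. A call has 1 to 12 rows; each row shifts and turns the commanded pose from where the row before left it; what a row does not reach is not made up. A row lasts 1/10 s, in which the tool goes at most 50 mm and 8.59 degrees, less where a joint would pass 70% of its speed; a pose out of reach is approached as far as the arm can. A call with a gripper value outside its range is refused whole. The fingers move at their own pace and stop on an object; FORCE is the grip in N (left out, the last holds). Time passes only in rows, so rows that do not move let the fingers close. It gives the time, the measured TCP pose, the force, the opening and the grip force at its end, in the units of the state.
- arm.read_state(): the state, without advancing time (a new reading comes with each control period).
- arm.camera(name): name is "side" or "top" or "wrist"; returns a dict with "color" (400x640x3 uint8, red, green, blue), "range_z" (400x640 float32, m along the optical axis (not along the pixel's ray), 0 where there is no reading), "fovy" (degrees; the focal length in pixels is half the picture's height over the tangent of half this angle, whatever the lens; pixels are square), "cx", "cy" (the principal point, pixels), "eye" and "rotation" of the camera in the world. Camera axes: x right, y up, looking along -z (the intrinsics and any distortion apply to the point x, -y, -z); pixel columns grow to the right and rows downward; lengths in m; the calibration is good to about 2 mm. A picture is of the moment at which its call begins.
- arm.hand_in(): hands the job in; it is judged then, once.
Trained networks look in a picture, given as the dict that the camera call returned (one of the last four; its "shot" number tells which), for a name from the list of things; names that differ only in an ending like _2 or _b are one class to them, and where a whole thing is asked for, a point or a joint stands for the part that bears it (a point fixed in the world has none). Each returns a list of dicts, best first, with "score" (0 to 1); they miss things now and then, are a little off and sometimes report something else, mostly with a low value. They report only what shows in the picture. A call takes as long as a camera call.
- arm.outline_of(picture, target): "pixels" (400x640 bool, what is visible of it) and "xy" ([column, row] in pixels, amid what is visible of it).
The state is a dict: "time": time; "joints": joint angles; "joint_velocities": joint speeds; "joint_efforts": joint torques, N m; "eef_pos": TCP position; "orientation": TCP orientation; "force": force on the tool from outside, world axes, zero at the start; "wrist_torque": the same for the moment, N m; "opening": opening from 0.0 (shut) to 1.0 (fully open); "grip_force": force on a finger pad.
Only numpy, scipy, OpenCV 4.12 (cv2) and the standard library are available. Lean on these libraries where they do the work, as an engineer would, in place of code of your own. Each camera call takes 0.05 s, during which the arm holds its last target. There are 200 camera calls.

TASK

Lift the yellow wash-guide card out of its white stand by its blue handle and hang it by that handle on the two steel hook prongs, and let go of it. Then take the red spring clip from the aluminium tray by its tails, squeeze it wide open and hold it, jaws down, so that its jaws gape around the card's top edge beside the handle, one jaw on each side well below the edge and neither jaw resting on or biting the card, ready for a note to be slipped in. Finish while still holding the clip squeezed open there, and leave the other things on the counter where they are.

Things in the scene. Friction and masses are not known exactly. Their poses are not given: they have to be found in the camera images.
- hook_stand: Fixed: grey base 110 x 120 x 10 mm, two 6 mm steel wires at y = +-23 mm, each upright at x = 0 to 140 mm, then level towards -x as a prong, its end (x = -58 mm) turned up; tips 155 mm high, prongs' upper side 143 mm. Nothing joins the wires above the base: fingers fit between. Origin: on the table under the uprights; z up; prongs point along -x, roughly at the robot.
- hook_seat (a point): Point midway between the two prongs, level with their upper side (143 mm above the table), 30 mm from the uprights and 28 mm from the upturned tips, where the underside of the card's handle bar should rest. Axes as the hook stand's.
- card_stand: Fixed white plastic slotted block 64 x 150 mm, 22 mm high, slot 7 mm wide along its y axis, slot floor 6 mm above the table. The card stands in it. Origin: centre of underside.
- card: Loose stiff yellow card, 4 mm thick (x), 200 wide (y), 80 tall (z), 60 to 110 g, both faces alike, coloured patches; blue handle on its top edge: 8 mm posts at y = +-38 mm joined by a bar, opening 68 mm wide, 38 mm high. Starts upright in the slot of the stand. Origin: centre of bottom edge; x normal to the face, z up.
- card_bar (a point): Centre of the handle's bar, 122 mm above the card's bottom edge. The bar is 10 mm thick (x), 84 mm long (y), 8 mm high (z). Axes as the card's.
- card_edge (a point): Middle of the card's top edge, 80 mm above the bottom edge, 42 mm below the bar's centre. The free edge on each side of the handle runs from y = +-42 to +-100 mm. Axes as the card's.
- tray: Fixed aluminium tray 160 x 200 mm, 18 mm high, floor 3 mm thick. The clip stands in it. Origin: centre of underside.
- clip: Loose red spring clip, 55 g, like a wide clothes peg, 80 mm tall, 36 wide (y), standing on its shut jaws (20 mm across x). Pivot 40 mm up, along y. Tails lean out 20 deg each, 47 mm over their top ends (x); press them together along x to open the jaws. Origin: centre of shut jaws' underside, z up. The body is the +x lever: it leans half the joint angle when squeezed evenly.
- clip_lever (a joint): Clip opening: 0 shut, 0.70 rad wide open (hard stop, may be pressed with 25 N). 3 N at the tail ends begins to open it, 8.5 N holds it fully open; it snaps shut when let go. Fully open: tails' outer faces parallel and 17 mm apart, jaw tips 38 mm below the pivot and 27 mm apart, free depth between the jaws 30 mm.
- jaw_a (a point): Middle of the inner tip edge of the clip's fixed-lever jaw (+x side of the clip), 1 mm above its underside.
- jaw_b (a point): The same point on the other jaw (-x side); coincides with jaw_a when shut.
- blue_cup: Loose bystander: blue plastic cup, 70 mm wide, 85 mm tall. Origin: centre of underside, as for all bystanders.
- spray_bottle: Loose bystander: grey spray bottle with white trigger head, 68 mm wide, 184 mm tall, on the white triangular shelf (55 mm high).
- brush_stand: Loose bystander: white ceramic toothbrush stand with brushes, 72 mm wide, 175 mm tall, on the triangular shelf.
- detergent: Loose bystander: white detergent bottle, 80 mm wide, 210 mm tall.
- stain_jar: Loose bystander: orange jar, 60 mm wide, 75 mm tall.
- soap_dish: Loose bystander: blue dish with yellow soap bar, 85 x 120 mm, 34 mm tall.

How it is judged:
By the outcome, as a careful person would: the job done as asked, in the order asked, and still so for the second after the job is handed in, while the arm keeps its last pose, push and grip.
It also fails if it takes over 58 s, if anything falls off the work surface, if the arm or the gripper's body presses on something with over 40 N, if the wrist force passes 120 N, or if a joint passes its speed limit or range.

## Working session

There is one attempt and no reset: what is moved stays moved. The work goes in short steps, Python scripts to look and compute and a shell command to move; the robot and the scene stay as the last step left them, time stands still between calls to the robot, and variables do not carry over. Pictures are saved under pics/ and viewed, at most 10 in all, crops included, and the job is handed in when it is done.

```bash
ls; mkdir -p pics
cat > h.py <<'E'
import numpy as np, cv2
from cell import arm
def cloud(p):
    f=200/np.tan(np.radians(p["fovy"])/2); z=p["range_z"]
    v,u=np.mgrid[0:400,0:640]
    c=np.stack([(u-p["cx"])/f*z,-(v-p["cy"])/f*z,-z],-1)
    return c@np.array(p["rotation"]).T+np.array(p["eye"])
def save(p,n,crop=None,s=1):
    im=p["color"][...,::-1]
    if crop: im=im[crop[1]:crop[3],crop[0]:crop[2]]
    cv2.imwrite("pics/"+n,cv2.resize(im,None,fx=s,fy=s))
E
python3 - <<'E'
from h import *
ims=[]
for n in ["side","top"]:
    p=arm.camera(n); ims.append(p); C=cloud(p)
    print(n,{k:p[k] for k in p if k not in("color","range_z")})
    for t in ["hook_stand","card_stand","card","tray","clip","card_bar"]:
        for o in arm.outline_of(p,t)[:2]:
            m=o["pixels"]&(p["range_z"]>0); q=C[m]
            print(t,round(o["score"],2),np.round(o["xy"]),m.sum(), np.round(np.percentile(q,[2,50,98],axis=0),3).tolist() if len(q) else "")
cv2.imwrite("pics/a.png",cv2.resize(np.vstack([i["color"][...,::-1] for i in ims]),(480,600)))
save(ims[0],"side.png"); save(ims[1],"top.png")
E
```

```text
pics
side {'fovy': 52.039404092160055, 'cx': 318.39732474152163, 'cy': 198.73741011905074, 'eye': array([ 0.27621425, -0.87790811,  0.92648577]), 'rotation': array([[ 0.94879538,  0.20006258, -0.24446326],
       [-0.31567707,  0.62898711, -0.71043874],
       [ 0.01163203,  0.75123244,  0.65993523]]), 'shot': 1}
hook_stand 0.69 [329. 214.] 1020 [[0.56, -0.054, 0.0], [0.618, -0.002, 0.01], [0.669, 0.08, 0.134]]
card_stand 0.69 [272. 186.] 283 [[0.467, 0.155, 0.001], [0.484, 0.22, 0.006], [0.526, 0.303, 0.024]]
card 0.76 [276. 172.] 442 [[0.493, 0.119, -0.001], [0.5, 0.215, 0.063], [0.543, 0.409, 0.133]]
tray 0.77 [308. 306.] 3641 [[0.381, -0.367, -0.001], [0.46, -0.276, 0.003], [0.55, -0.156, 0.018]]
card_bar 0.92 [278. 171.] 396 [[0.493, 0.117, -0.001], [0.5, 0.206, 0.067], [0.53, 0.367, 0.133]]
card_bar 0.46 [394. 349.] 2290 [[0.559, -0.54, 0.0], [0.584, -0.518, 0.131], [0.628, -0.471, 0.21]]
top {'fovy': 56.65293992081593, 'cx': 317.5520607730341, 'cy': 204.04868999590173, 'eye': array([ 4.42342434e-01, -9.62998400e-04,  1.24938084e+00]), 'rotation': array([[ 0.00881514,  0.992745
[... 219 characters left out ...]
, 0.144]]
hook_stand 0.17 [149. 196.] 763 [[0.555, 0.471, 0.054], [0.585, 0.505, 0.13], [0.62, 0.539, 0.228]]
card_stand 0.73 [248. 235.] 727 [[0.466, 0.16, -0.001], [0.493, 0.224, 0.006], [0.534, 0.3, 0.09]]
card 0.74 [242. 230.] 222 [[0.491, 0.125, 0.01], [0.498, 0.216, 0.087], [0.505, 0.31, 0.135]]
card 0.32 [394. 243.] 61 [[0.45, -0.276, -0.001], [0.463, -0.257, 0.067], [0.473, -0.241, 0.085]]
tray 0.83 [389. 242.] 2832 [[0.382, -0.362, -0.003], [0.463, -0.256, 0.003], [0.551, -0.159, 0.019]]
clip 0.57 [397. 238.] 182 [[0.455, -0.295, 0.004], [0.479, -0.263, 0.058], [0.497, -0.243, 0.085]]
card_bar 0.68 [248. 227.] 332 [[0.488, 0.125, 0.001], [0.498, 0.222, 0.062], [0.513, 0.304, 0.135]]
```

View pics/side.png

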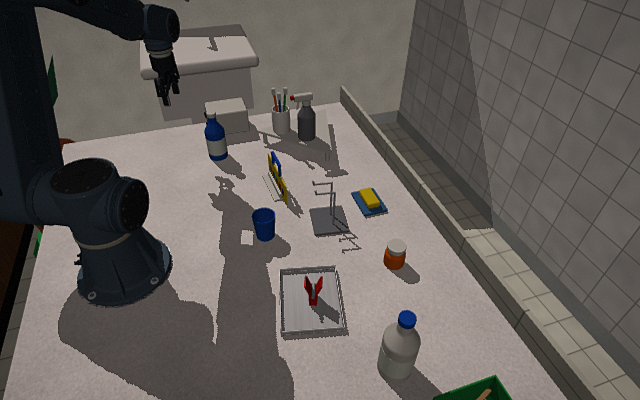

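View pics/top.png

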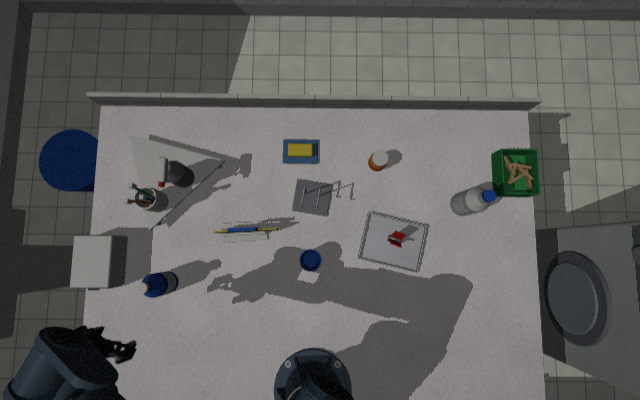

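Side view: card at (277,175), hook at (325,200), clip in the tray at (313,290), cup at (263,224). In the top view the clip is at (397,238). The dark lines to the right of the hook base are the wires' shadow.

```bash
cat >> h.py <<'E'
def pca(q):
    c=np.median(q[:,:2],0); w,v=np.linalg.eigh(np.cov((q[:,:2]-c).T)); d=v[:,1]*np.sign(v[1,1]); 
    mid=(q[:,:2]@d); e=np.percentile(mid,[1,99]); 
    n=np.array([d[1],-d[0]]); off=np.median(q[:,:2]@n)
    return np.round(d*e.mean()+n*off,4), "len %.3f wid %.3f"%(np.ptp(e),np.ptp(np.percentile(q[:,:2]@n,[2,98]))), "dir deg from +y toward -x %.2f"%np.degrees(np.arctan2(-d[0],d[1]))
def box(C,lo,hi): return ((C>lo)&(C<hi)).all(-1)
def hsv(p): return cv2.cvtColor(p["color"],cv2.COLOR_RGB2HSV)
E
python3 - <<'E'
from h import *
for n in ["top","side"]:
    p=arm.camera(n); C=cloud(p); H=hsv(p); ok=p["range_z"]>0
    blue=(H[...,0]>95)&(H[...,0]<135)&(H[...,1]>90); red=((H[...,0]<8)|(H[...,0]>172))&(H[...,1]>120); yel=(H[...,0]>18)&(H[...,0]<35)&(H[...,1]>100)
    for nm,m in [("bar",blue&box(C,(.4,.1,.115),(.6,.35,.15))),("yel",yel&box(C,(.4,.08,.03),(.6,.4,.15))),("prong",ok&box(C,(.5,-.08,.125),(.7,.1,.17))),("base",ok&box(C,(.5,-.09,.005),(.7,.11,.02))),("clip",red&box(C,(.4,-.35,.02),(.55,-.18,.12))),("cliptop",red&box(C,(.4,-.35,.07),(.55,-.18,.12)))]:
        q=C[m]; print(n,nm,m.sum(),*(pca(q) if len(q)>3 else ''), np.round(np.percentile(q[:,2],[5,50,95]),3) if len(q) else '')
        if nm in("prong","cliptop"): print(np.round(q[::max(1,len(q)//25)],3).tolist())
E
```

```text
top bar 90 [0.4988 0.2177] len 0.081 wid 0.009 dir deg from +y toward -x 3.70 [0.127 0.131 0.134]
top yel 55 [0.4985 0.2165] len 0.195 wid 0.004 dir deg from +y toward -x 3.37 [0.068 0.085 0.089]
top prong 82 [0.5954 0.0124] len 0.052 wid 0.060 dir deg from +y toward -x -7.70 [0.139 0.142 0.152]
[[0.631, 0.032, 0.141], [0.624, 0.031, 0.143], [0.621, 0.031, 0.142], [0.619, 0.035, 0.139], [0.619, -0.017, 0.143], [0.616, -0.014, 0.141], [0.613, 0.031, 0.14], [0.609, 0.034, 0.142], [0.609, -0.014, 0.144], [0.606, -0.011, 0.143], [0.603, 0.034, 0.144], [0.6, 0.037, 0.143], [0.601, -0.014, 0.14], [0.597, -0.011, 0.146], [0.594, 0.034, 0.143], [0.591, 0.037, 0.139], [0.591, -0.011, 0.144], [0.588, -0.008, 0.142], [0.585, 0.037, 0.142], [0.582, 0.04, 0.14], [0.583, -0.011, 0.14], [0.58, -0.005, 0.138], [0.575, 0.04, 0.145], [0.576, -0.008, 0.146], [0.572, 0.037, 0.145], [0.568, 0.039, 0.155], [0.566, -0.005, 0.152], [0.563, -0.008, 0.15]]
top base 1056 [0.6131 0.0087] len 0.125 wid 0.108 dir deg from +y toward -x -8.00 [0.006 0.01  0.014]
top clip 120 [ 0.4765 -0.2621] len 0.042 wid 0.034 di
[... 1993 characters left out ...]
 +y toward -x 75.15 [0.072 0.08  0.084]
[[0.462, -0.242, 0.08], [0.46, -0.247, 0.081], [0.5, -0.259, 0.081], [0.462, -0.251, 0.083], [0.499, -0.261, 0.079], [0.461, -0.255, 0.084], [0.495, -0.264, 0.081], [0.46, -0.257, 0.083], [0.494, -0.261, 0.073], [0.454, -0.259, 0.083], [0.463, -0.256, 0.076], [0.495, -0.273, 0.083], [0.459, -0.259, 0.077], [0.492, -0.273, 0.081], [0.455, -0.265, 0.082], [0.491, -0.268, 0.071], [0.451, -0.268, 0.083], [0.461, -0.262, 0.072], [0.493, -0.28, 0.081], [0.455, -0.271, 0.082], [0.489, -0.281, 0.08], [0.452, -0.273, 0.081], [0.486, -0.275, 0.07], [0.49, -0.286, 0.082], [0.454, -0.276, 0.079], [0.49, -0.288, 0.08], [0.457, -0.274, 0.072], [0.49, -0.288, 0.076]]
```

Run:
```python
from h import *
s=arm.read_state(); print(s["time"],np.round(s["eef_pos"],3),np.round(s["orientation"],3).tolist(),np.round(s["force"],2),s["opening"])
p=arm.camera("side"); C=cloud(p)
R=np.array(s["orientation"]); print("tool y yaw deg",np.degrees(np.arctan2(R[1,1],R[0,1])))
m=box(C,(.2,.3,.05),(.45,.56,.3)); print(np.round(np.percentile(C[m],[2,50,98],axis=0),3))
```

```text
0.8 [0.211 0.508 0.206] [[-0.924, 0.383, -0.0], [0.383, 0.924, -0.0], [0.0, -0.0, -1.0]] [-0.3  -0.13 -1.06] 1.000569848118581
tool y yaw deg 67.49140093452642
[[0.203 0.441 0.054]
 [0.324 0.46  0.125]
 [0.362 0.551 0.29 ]]
```

```bash
python3 -m pendant '[{"dz":0.04},{"dz":0.04},{"dz":0.04},{"wz":-0.14,"dx":0.036,"dy":-0.0365},{"wz":-0.14,"dx":0.036,"dy":-0.0365},{"wz":-0.14,"dx":0.036,"dy":-0.0365},{"wz":-0.14,"dx":0.036,"dy":-0.0365},{"wz":-0.14,"dx":0.036,"dy":-0.0365},{"wz":-0.14,"dx":0.036,"dy":-0.0365},{"wz":-0.14,"dx":0.036,"dy":-0.0365},{"wz":-0.135,"dx":0.036,"dy":-0.0365}]' 40
python3 -m pendant '[{"fingers":0.6},{"fingers":0.6}]' 40
cat > look.py <<'E'
from h import *
s=arm.read_state(); R=np.array(s["orientation"])
print(s["time"],np.round(s["eef_pos"],4),"yaw",np.degrees(np.arctan2(R[1,1],R[0,1])),"z",np.round(R[:,2],4),np.round(s["force"],2),s["opening"],s["grip_force"])
E
python3 - <<'E'
exec(open("look.py").read())
p=arm.camera("wrist"); C=cloud(p); H=hsv(p); save(p,"w1.png")
blue=(H[...,0]>95)&(H[...,0]<135)&(H[...,1]>90)
for z0,z1 in [(.115,.15)]:
    q=C[blue&box(C,(.4,.1,z0),(.6,.35,z1))]; print(len(q)); 
    if len(q)>5: print(pca(q),np.percentile(q[:,2],[5,50,95]))
E
```

```text
0.85 [0.2105 0.5081 0.2062] yaw 67.49634674930483 z [ 0. -0. -1.] [-1.   -0.66 -0.62] 0.996122713873542 0.0
0$[0]: bad value
$[0]: bad value
```

View pics/w1.png

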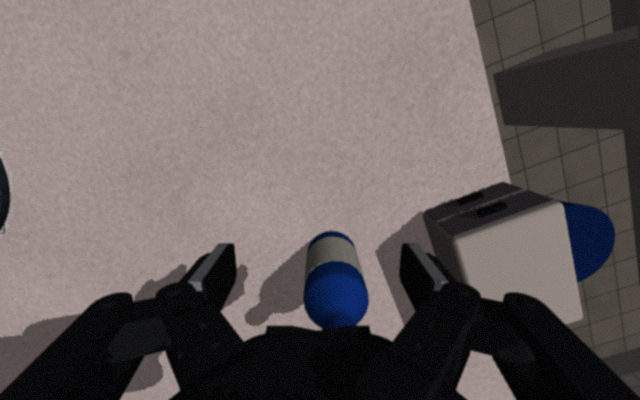

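The wrist view still shows the start pose, with the bottle between the fingers at (335,290). The rows were refused because every key is required.

```bash
python3 -m pendant '[{"wx":0,"wy":0,"wz":0,"dx":0,"dy":0,"dz":0.045,"fingers":1},{"wx":0,"wy":0,"wz":0,"dx":0,"dy":0,"dz":0.045,"fingers":1},{"wx":0,"wy":0,"wz":0,"dx":0,"dy":0,"dz":0.03,"fingers":1},{"wx":0,"wy":0,"wz":-0.125,"dx":0.032,"dy":-0.0325,"dz":0,"fingers":0.6},{"wx":0,"wy":0,"wz":-0.125,"dx":0.032,"dy":-0.0325,"dz":0,"fingers":0.6},{"wx":0,"wy":0,"wz":-0.125,"dx":0.032,"dy":-0.0325,"dz":0,"fingers":0.6},{"wx":0,"wy":0,"wz":-0.125,"dx":0.032,"dy":-0.0325,"dz":0,"fingers":0.6},{"wx":0,"wy":0,"wz":-0.125,"dx":0.032,"dy":-0.0325,"dz":0,"fingers":0.6},{"wx":0,"wy":0,"wz":-0.125,"dx":0.032,"dy":-0.0325,"dz":0,"fingers":0.6},{"wx":0,"wy":0,"wz":-0.125,"dx":0.032,"dy":-0.0325,"dz":0,"fingers":0.6},{"wx":0,"wy":0,"wz":-0.125,"dx":0.032,"dy":-0.0325,"dz":0,"fingers":0.6},{"wx":0,"wy":0,"wz":-0.115,"dx":0.032,"dy":-0.032,"dz":0,"fingers":0.6}]' 40
python3 - <<'E'
exec(open("look.py").read())
p=arm.camera("wrist"); C=cloud(p); H=hsv(p); save(p,"w2.png")
blue=(H[...,0]>95)&(H[...,0]<135)&(H[...,1]>90)
q=C[blue&box(C,(.4,.1,.115),(.6,.35,.15))]; print(len(q)); 
if len(q)>5: print(pca(q),np.percentile(q[:,2],[5,50,95]))
E
```

```text
time: 2.1
eef_pos: [0.4996, 0.2145, 0.3263]
orientation: [[-0.058, 0.998, 0.0], [0.998, 0.058, 0.0], [0.0, 0.0, -1.0]]
force: [0.8, 0.8, 0.7]
opening: 0.601
grip_force: 0.0
2.1 [0.4996 0.2145 0.3263] yaw 3.3117993163906845 z [ 3.e-04  2.e-04 -1.e+00] [0.79 0.84 0.73] 0.60080274229294 0.0
439
(array([0.5007, 0.2196]), 'len 0.082 wid 0.008', 'dir deg from +y toward -x 3.34') [0.13057159 0.13188321 0.13314426]
```

View pics/w2.png

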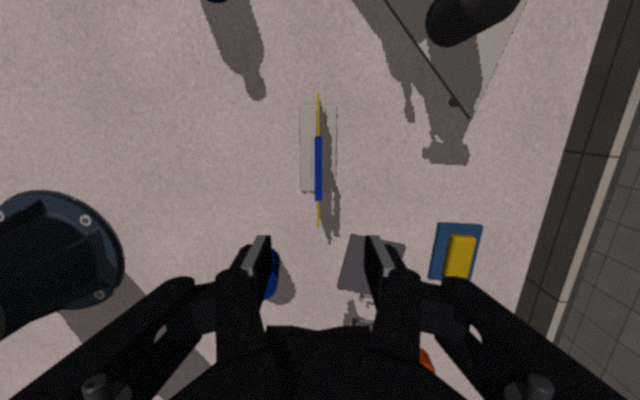

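Card and bar at (318,165), centred between the fingers and aligned with them. I'll descend and grip.

```bash
python3 -m pendant '[{"wx":0,"wy":0,"wz":0,"dx":0,"dy":0.003,"dz":-0.045,"fingers":0.6},{"wx":0,"wy":0,"wz":0,"dx":0,"dy":0,"dz":-0.045,"fingers":0.5},{"wx":0,"wy":0,"wz":0,"dx":0,"dy":0,"dz":-0.045,"fingers":0.5},{"wx":0,"wy":0,"wz":0,"dx":0,"dy":0,"dz":-0.045,"fingers":0.5},{"wx":0,"wy":0,"wz":0,"dx":0,"dy":0,"dz":-0.035,"fingers":0.5},{"wx":0,"wy":0,"wz":0,"dx":0,"dy":0,"dz":0,"fingers":0.5},{"wx":0,"wy":0,"wz":0,"dx":0,"dy":0,"dz":0,"fingers":0},{"wx":0,"wy":0,"wz":0,"dx":0,"dy":0,"dz":0,"fingers":0},{"wx":0,"wy":0,"wz":0,"dx":0,"dy":0,"dz":0,"fingers":0},{"wx":0,"wy":0,"wz":0,"dx":0,"dy":0,"dz":0,"fingers":0},{"wx":0,"wy":0,"wz":0,"dx":0,"dy":0,"dz":0,"fingers":0}]' 40
```

```text
time: 3.25
eef_pos: [0.4988, 0.2192, 0.1119]
orientation: [[-0.063, 0.998, 0.001], [0.998, 0.063, 0.0], [0.0, 0.001, -1.0]]
force: [0.5, -0.3, 0.5]
opening: 0.003
grip_force: 0.0
```

Run:
```python
exec(open("look.py").read())
p=arm.camera("wrist");a=arm.camera("side")
cv2.imwrite("pics/b.png",np.vstack([p["color"][...,::-1][:,:], cv2.resize(a["color"][100:225,190:390,::-1],(640,400))])[:, :][::1])
im=cv2.imread("pics/b.png"); cv2.imwrite("pics/b.png",cv2.resize(im,(480,600)))
```

```text
3.25 [0.4988 0.2192 0.1119] yaw 3.6121676485570595 z [ 1.1e-03  4.0e-04 -1.0e+00] [ 0.47 -0.27  0.45] 0.003063035681874036 0.0
```

View pics/b.png

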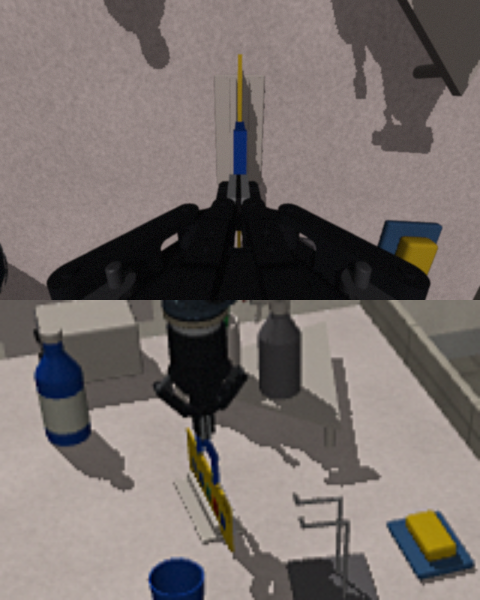

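The wrist view (upper half) shows the bar running under the fingers. The opening reads shut, so I need to check the heights.

```bash
python3 - <<'E'
from h import *
for n in ["wrist","side","top"]:
    p=arm.camera(n); C=cloud(p); H=hsv(p); ok=p["range_z"]>0
    blue=(H[...,0]>95)&(H[...,0]<135)&(H[...,1]>90); yel=(H[...,0]>18)&(H[...,0]<35)&(H[...,1]>100); dark=H[...,2]<75
    for nm,m in [("bar",blue&box(C,(.4,.1,.115),(.6,.35,.16))),("yel",yel&box(C,(.4,.08,.03),(.6,.4,.12))),("fingers",dark&box(C,(.44,.17,.09),(.56,.27,.16)))]:
        q=C[m]; print(n,nm,len(q)); 
        if len(q)>5: print(*pca(q),np.round(np.percentile(q,[2,50,98],axis=0),3).tolist())
    if n=="wrist": print(p["eye"], np.round(p["rotation"],2).tolist(), p["fovy"])
E
python3 -m pendant '[{"wx":0,"wy":0,"wz":0,"dx":0,"dy":0,"dz":0,"fingers":0}]' 40
```

```text
wrist bar 1112
[0.4992 0.2438] len 0.034 wid 0.010 dir deg from +y toward -x 4.16 [[0.494, 0.227, 0.122], [0.499, 0.245, 0.132], [0.505, 0.261, 0.15]]
wrist yel 622
[0.5006 0.2193] len 0.197 wid 0.004 dir deg from +y toward -x 3.42 [[0.493, 0.122, 0.085], [0.497, 0.286, 0.086], [0.507, 0.317, 0.087]]
wrist fingers 908
[0.4989 0.2432] len 0.035 wid 0.025 dir deg from +y toward -x -0.46 [[0.486, 0.226, 0.097], [0.499, 0.23, 0.15], [0.512, 0.261, 0.16]]
[0.49481491 0.28998845 0.27925315] [[1.0, -0.06, -0.02], [0.06, 0.96, 0.28], [0.0, -0.28, 0.96]] 71.67156973807256
side bar 37
[0.4984 0.2   ] len 0.055 wid 0.015 dir deg from +y toward -x 8.36 [[0.488, 0.173, 0.118], [0.499, 0.193, 0.13], [0.505, 0.223, 0.154]]
side yel 189
[0.4986 0.2166] len 0.203 wid 0.005 dir deg from +y toward -x 3.55 [[0.493, 0.116, 0.031], [0.5, 0.2, 0.067], [0.507, 0.316, 0.087]]
side fingers 98
[0.4977 0.2152] len 0.085 wid 0.025 dir deg from +y toward -x 4.39 [[0.486, 0.174, 0.093], [0.499, 0.209, 0.131], [0.512, 0.256, 0.158]]
top bar 14
[0.5021 0.1833] len 0.013 wid 0.006 dir deg from +y toward -x 9.15 [[0.5, 0.177, 0.116], [0.503, 0.18, 0.131], [0.506, 0.19, 0.135]]
top yel 31
[0.5023 0.1473] len 0.056 wid 0.004 dir deg from +y toward -x 4.21 [[0.499, 0.119, 0.06], [0.503, 0.151, 0.084], [0.506, 0.175, 0.091]]
top fingers 20
[0.4997 0.1828] len 0.014 wid 0.009 dir deg from +y toward -x 17.73 [[0.497, 0.177, 0.092], [0.5, 0.179, 0.131], [0.506, 0.19, 0.137]]
time: 3.6
eef_pos: [0.4985, 0.2191, 0.1112]
orientation: [[-0.063, 0.998, -0.0], [0.998, 0.063, -0.0], [-0.0, -0.0, -1.0]]
force: [-0.6, -0.5, -0.4]
opening: -0.003
grip_force: 0.0
```

Run:
```python
from h import *
a=arm.camera("side"); p=arm.camera("wrist")
A=cv2.resize(a["color"][135:210,240:320,::-1],(400,375),interpolation=cv2.INTER_CUBIC)
B=cv2.resize(p["color"][150:350,220:420,::-1],(375,375),interpolation=cv2.INTER_CUBIC)
cv2.imwrite("pics/c.png",np.hstack([A,B]))
```

```text
(no output)
```

View pics/c.png

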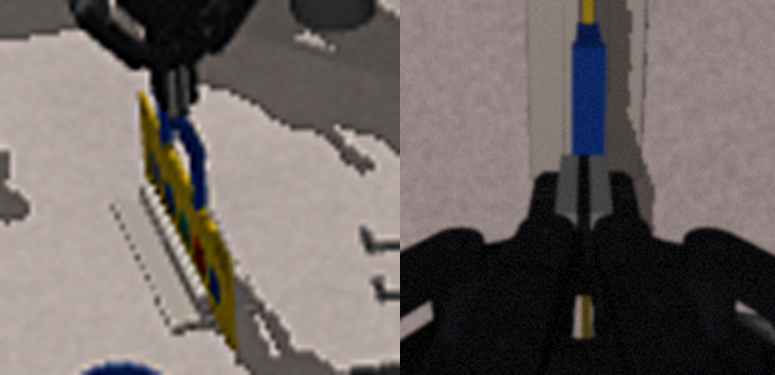

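Run:
```python
from h import *
p=arm.camera("wrist"); C=cloud(p)
for v in range(226,262,4):
    print(v,[tuple(np.round(C[v,u],3)) for u in (308,313,320,326)], p["color"][v,320], p["color"][v,310])
a=arm.camera("side"); C=cloud(a)
# pixels along finger column
for u in (274,277,280):
    print(u,[(v,*np.round(C[v,u],3),a["color"][v,u].tolist()) for v in range(146,166,2)])
```

```text
226 [(np.float64(0.492), np.float64(0.186), np.float64(0.022)), (np.float64(0.496), np.float64(0.231), np.float64(0.133)), (np.float64(0.5), np.float64(0.231), np.float64(0.133)), (np.float64(0.503), np.float64(0.231), np.float64(0.132))] [ 9 39 99] [121 114 116]
230 [(np.float64(0.492), np.float64(0.182), np.float64(0.022)), (np.float64(0.496), np.float64(0.229), np.float64(0.133)), (np.float64(0.5), np.float64(0.228), np.float64(0.131)), (np.float64(0.503), np.float64(0.229), np.float64(0.132))] [ 17  39 100] [122 116 115]
234 [(np.float64(0.493), np.float64(0.23), np.float64(0.143)), (np.float64(0.496), np.float64(0.231), np.float64(0.143)), (np.float64(0.5), np.float64(0.231), np.float64(0.143)), (np.float64(0.503), np.float64(0.232), np.float64(0.144))] [31 32 35] [65 65 68]
238 [(np.float64(0.494), np.float64(0.23), np.float64(0.148)), (np.float64(0.496), np.float64(0.231), np.float64(0.149)), (np.float64(0.5), np.float64(0.231), np.float64(0.148)), (np.float64(0.503), np.float64(0.231), np.float64(0.148))] [29 29 28] [67 65 67]
242 [(np.float64(0.494), np.float64(0.231), np.fl
[... 2910 characters left out ...]
57), np.float64(0.453), np.float64(0.002), [98, 91, 88]), (150, np.float64(0.567), np.float64(0.442), np.float64(0.001), [97, 90, 86]), (152, np.float64(0.563), np.float64(0.427), np.float64(0.002), [193, 180, 175]), (154, np.float64(0.561), np.float64(0.422), np.float64(-0.004), [202, 190, 183]), (156, np.float64(0.558), np.float64(0.408), np.float64(-0.003), [187, 175, 167]), (158, np.float64(0.554), np.float64(0.394), np.float64(-0.003), [184, 172, 164]), (160, np.float64(0.55), np.float64(0.377), np.float64(0.001), [187, 173, 165]), (162, np.float64(0.547), np.float64(0.365), np.float64(-0.0), [205, 190, 177]), (164, np.float64(0.505), np.float64(0.176), np.float64(0.133), [53, 57, 80])]
```

The real fingertips end at about z = 0.139, just above the bar, while the reported TCP is 0.111. That is a height offset of about 27 mm, seen in both wrist and side ranges. I'll open, go down 26 mm and regrip.

```bash
python3 -m pendant '[{"wx":0,"wy":0,"wz":0,"dx":0,"dy":0,"dz":0.01,"fingers":0.5},{"wx":0,"wy":0,"wz":0,"dx":0,"dy":0,"dz":0,"fingers":0.5},{"wx":0,"wy":0,"wz":0,"dx":0,"dy":0,"dz":0,"fingers":0.5},{"wx":0,"wy":0,"wz":0,"dx":0,"dy":0,"dz":-0.018,"fingers":0.5},{"wx":0,"wy":0,"wz":0,"dx":0,"dy":0,"dz":-0.018,"fingers":0.5},{"wx":0,"wy":0,"wz":0,"dx":0,"dy":0,"dz":0,"fingers":0},{"wx":0,"wy":0,"wz":0,"dx":0,"dy":0,"dz":0,"fingers":0},{"wx":0,"wy":0,"wz":0,"dx":0,"dy":0,"dz":0,"fingers":0},{"wx":0,"wy":0,"wz":0,"dx":0,"dy":0,"dz":0,"fingers":0},{"wx":0,"wy":0,"wz":0,"dx":0,"dy":0,"dz":0,"fingers":0}]' 40
```

```text
time: 4.8
eef_pos: [0.4988, 0.2193, 0.0858]
orientation: [[-0.063, 0.998, 0.001], [0.998, 0.063, 0.0], [0.0, 0.001, -1.0]]
force: [-0.3, 0.7, 1.9]
opening: 0.104
grip_force: 41.0
```

Run:
```python
from h import *
for n in ["top","side"]:
  for k in range(2):
    p=arm.camera(n); C=cloud(p); ok=p["range_z"]>0
    q=C[ok&box(C,(.54,-.05,.135),(.66,.07,.165))]
    A=q[q[:,1]>.011];B=q[q[:,1]<=.011]
    for P in (A,B):
        f=np.polyfit(P[:,0],P[:,1],1); print(n,len(P),"yaw %.2f y@.595 %.4f"%(np.degrees(np.arctan(f[0])),np.polyval(f,.595)),"xmin",np.round(np.sort(P[:,0])[[0,2,4]],3),"xmax",np.round(P[:,0].max(),3))
p=arm.camera("top"); C=cloud(p); o=arm.outline_of(p,"blue_cup"); print(np.round(np.percentile(C[o[0]["pixels"]],[5,50,95],axis=0),3), o[0]["score"])
```

```text
top 41 yaw -8.64 y@.595 0.0357 xmin [0.568 0.571 0.575] xmax 0.631
top 41 yaw -9.12 y@.595 -0.0108 xmin [0.562 0.566 0.57 ] xmax 0.622
top 41 yaw -8.66 y@.595 0.0358 xmin [0.569 0.571 0.575] xmax 0.631
top 41 yaw -9.13 y@.595 -0.0109 xmin [0.563 0.566 0.57 ] xmax 0.622
side 46 yaw -8.76 y@.595 0.0329 xmin [0.569 0.572 0.573] xmax 0.631
side 49 yaw -8.83 y@.595 -0.0131 xmin [0.564 0.564 0.567] xmax 0.625
side 45 yaw -9.38 y@.595 0.0335 xmin [0.57  0.573 0.573] xmax 0.631
side 47 yaw -7.89 y@.595 -0.0132 xmin [0.564 0.565 0.566] xmax 0.624
[[ 0.38  -0.014  0.   ]
 [ 0.406  0.013  0.009]
 [ 0.435  0.04   0.085]] 0.76
```

```bash
python3 -m pendant '[{"wx":0,"wy":0,"wz":0,"dx":0,"dy":0,"dz":0.01,"fingers":0},{"wx":0,"wy":0,"wz":0,"dx":0,"dy":0,"dz":0.01,"fingers":0},{"wx":0,"wy":0,"wz":0,"dx":0,"dy":0,"dz":0.01,"fingers":0},{"wx":0,"wy":0,"wz":0,"dx":0,"dy":0,"dz":0.014,"fingers":0},{"wx":0,"wy":0,"wz":0,"dx":0,"dy":0,"dz":0,"fingers":0}]' 40
```

```text
time: 5.6
eef_pos: [0.4995, 0.2195, 0.1315]
orientation: [[-0.063, 0.998, 0.003], [0.998, 0.063, 0.001], [0.001, 0.003, -1.0]]
force: [0.4, 0.2, -0.5]
opening: 0.105
grip_force: 40.7
```

```bash
python3 -m pendant '[{"wx":0,"wy":0,"wz":-0.027,"dx":0.002,"dy":-0.012,"dz":0,"fingers":0},{"wx":0,"wy":0,"wz":-0.027,"dx":0.004,"dy":-0.025,"dz":0,"fingers":0},{"wx":0,"wy":0,"wz":-0.027,"dx":0.004,"dy":-0.025,"dz":0,"fingers":0},{"wx":0,"wy":0,"wz":-0.027,"dx":0.004,"dy":-0.025,"dz":0,"fingers":0},{"wx":0,"wy":0,"wz":-0.027,"dx":0.004,"dy":-0.025,"dz":0,"fingers":0},{"wx":0,"wy":0,"wz":-0.027,"dx":0.004,"dy":-0.025,"dz":0,"fingers":0},{"wx":0,"wy":0,"wz":-0.027,"dx":0.004,"dy":-0.025,"dz":0,"fingers":0},{"wx":0,"wy":0,"wz":-0.027,"dx":0.004,"dy":-0.022,"dz":-0.002,"fingers":0},{"wx":0,"wy":0,"wz":0,"dx":0.0015,"dy":-0.0125,"dz":-0.002,"fingers":0},{"wx":0,"wy":0,"wz":0,"dx":0,"dy":0,"dz":0,"fingers":0}]' 40
python3 - <<'E'
exec(open("look.py").read())
p=arm.camera("side"); C=cloud(p); H=hsv(p); ok=p["range_z"]>0
blue=(H[...,0]>95)&(H[...,0]<135)&(H[...,1]>90)
q=C[blue&box(C,(.5,-.06,.12),(.57,.1,.2))]; print(pca(q),np.percentile(q,[2,50,98],axis=0))
yel=(H[...,0]>18)&(H[...,0]<35)&(H[...,1]>100)
q=C[yel&box(C,(.45,-.12,.03),(.58,.15,.2))]; print(pca(q),np.percentile(q,[2,50,98],axis=0))
E
```

```text
time: 6.6
eef_pos: [0.5296, 0.0212, 0.1245]
orientation: [[0.154, 0.988, -0.001], [0.988, -0.154, -0.0], [-0.0, -0.001, -1.0]]
force: [-0.7, -0.1, -1.1]
opening: 0.101
grip_force: 40.7
6.6 [0.5296 0.0212 0.1245] yaw -8.870542421837705 z [-1.2e-03 -1.0e-04 -1.0e+00] [-0.69 -0.14 -1.07] 0.10135782568417433 40.68509101867676
(array([0.53  , 0.0159]), 'len 0.080 wid 0.032', 'dir deg from +y toward -x -9.75') [[ 0.51175578 -0.02353088  0.12844327]
 [ 0.52651175  0.00380933  0.16911971]
 [ 0.54356557  0.05333235  0.19453059]]
(array([0.5276, 0.0137]), 'len 0.191 wid 0.003', 'dir deg from +y toward -x -8.49') [[ 0.5136187  -0.08026885  0.04573498]
 [ 0.52031553 -0.03142898  0.0976515 ]
 [ 0.54042073  0.09413465  0.12726539]]
```

```bash
python3 -m pendant '[{"wx":0,"wy":0,"wz":0,"dx":0,"dy":0.002,"dz":0.0025,"fingers":0},{"wx":0,"wy":0,"wz":0,"dx":0.011,"dy":-0.0017,"dz":0,"fingers":0},{"wx":0,"wy":0,"wz":0,"dx":0.011,"dy":-0.0017,"dz":0,"fingers":0},{"wx":0,"wy":0,"wz":0,"dx":0.011,"dy":-0.0017,"dz":0,"fingers":0},{"wx":0,"wy":0,"wz":0,"dx":0,"dy":0,"dz":0,"fingers":0}]' 40
python3 -m pendant '[{"wx":0,"wy":0,"wz":0,"dx":0.011,"dy":-0.0017,"dz":0,"fingers":0},{"wx":0,"wy":0,"wz":0,"dx":0.011,"dy":-0.0017,"dz":0,"fingers":0},{"wx":0,"wy":0,"wz":0,"dx":0.01,"dy":-0.0015,"dz":0,"fingers":0},{"wx":0,"wy":0,"wz":0,"dx":0,"dy":0,"dz":0,"fingers":0}]' 40
python3 - <<'E'
exec(open("look.py").read())
a=arm.camera("side"); cv2.imwrite("pics/d.png",cv2.resize(a["color"][150:260,270:400,::-1],(650,550),interpolation=cv2.INTER_CUBIC))
E
```

```text
time: 7.15
eef_pos: [0.5645, 0.0195, 0.1276]
orientation: [[0.152, 0.988, 0.001], [0.988, -0.152, -0.0], [0.0, 0.001, -1.0]]
force: [-0.6, -0.1, -0.3]
opening: 0.107
grip_force: 40.7
time: 7.55
eef_pos: [0.5961, 0.0144, 0.1276]
orientation: [[0.153, 0.988, 0.0], [0.988, -0.153, -0.0], [0.0, 0.0, -1.0]]
force: [-0.3, 0.5, -0.5]
opening: 0.109
grip_force: 40.7
7.55 [0.5961 0.0144 0.1276] yaw -8.776356057332913 z [ 5.e-04 -1.e-04 -1.e+00] [-0.3   0.49 -0.5 ] 0.1092430519518488 40.68749785423279
```

View pics/d.png

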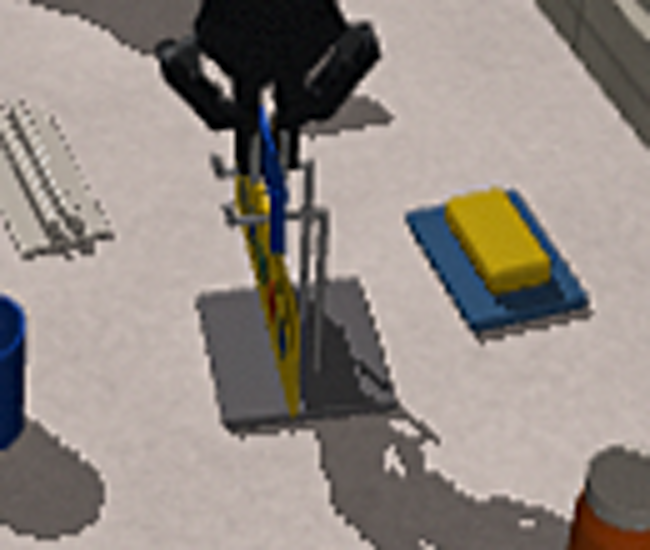

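The blue handle is over both prongs, between the upturned tips (222,165)/(235,212) and the uprights (310,200). I'll lower it.

```bash
python3 -m pendant '[{"wx":0,"wy":0,"wz":0,"dx":0,"dy":0,"dz":-0.008,"fingers":0},{"wx":0,"wy":0,"wz":0,"dx":0,"dy":0,"dz":-0.008,"fingers":0},{"wx":0,"wy":0,"wz":0,"dx":0,"dy":0,"dz":-0.004,"fingers":0},{"wx":0,"wy":0,"wz":0,"dx":0,"dy":0,"dz":0,"fingers":0}]' 40
python3 -m pendant '[{"wx":0,"wy":0,"wz":0,"dx":0,"dy":0,"dz":-0.0015,"fingers":0},{"wx":0,"wy":0,"wz":0,"dx":0,"dy":0,"dz":0,"fingers":0}]' 40
python3 -m pendant '[{"wx":0,"wy":0,"wz":0,"dx":0,"dy":0,"dz":-0.0015,"fingers":0},{"wx":0,"wy":0,"wz":0,"dx":0,"dy":0,"dz":0,"fingers":0}]' 40
```

```text
time: 8.0
eef_pos: [0.5943, 0.0147, 0.1067]
orientation: [[0.152, 0.988, -0.002], [0.988, -0.152, 0.0], [-0.0, -0.002, -1.0]]
force: [0.1, -0.4, 0.3]
opening: 0.105
grip_force: 40.7
time: 8.2
eef_pos: [0.595, 0.0146, 0.1062]
orientation: [[0.152, 0.988, 0.0], [0.988, -0.152, -0.0], [0.0, 0.0, -1.0]]
force: [0.1, 0.1, -0.2]
opening: 0.102
grip_force: 40.7
time: 8.4
eef_pos: [0.5952, 0.0146, 0.1048]
orientation: [[0.152, 0.988, 0.0], [0.988, -0.152, -0.0], [0.0, 0.0, -1.0]]
force: [0.3, 0.1, -0.7]
opening: 0.103
grip_force: 40.8
```

```bash
python3 -m pendant '[{"wx":0,"wy":0,"wz":0,"dx":0,"dy":0,"dz":-0.0015,"fingers":0},{"wx":0,"wy":0,"wz":0,"dx":0,"dy":0,"dz":0,"fingers":0}]' 40
python3 -m pendant '[{"wx":0,"wy":0,"wz":0,"dx":0,"dy":0,"dz":-0.0015,"fingers":0},{"wx":0,"wy":0,"wz":0,"dx":0,"dy":0,"dz":0,"fingers":0}]' 40
```

```text
time: 8.6
eef_pos: [0.5953, 0.0146, 0.1045]
orientation: [[0.152, 0.988, 0.001], [0.988, -0.152, -0.0], [0.0, 0.001, -1.0]]
force: [-4.5, 1.2, 11.2]
opening: 0.11
grip_force: 42.2
time: 8.8
eef_pos: [0.5954, 0.0146, 0.1043]
orientation: [[0.152, 0.988, 0.002], [0.988, -0.152, -0.0], [0.0, 0.002, -1.0]]
force: [-10.6, 0.8, 23.6]
opening: 0.103
grip_force: 43.7
```

```bash
python3 -m pendant '[{"wx":0,"wy":0,"wz":0,"dx":0,"dy":0,"dz":0.0025,"fingers":0},{"wx":0,"wy":0,"wz":0,"dx":0,"dy":0,"dz":0,"fingers":0}]' 20
python3 -m pendant '[{"wx":0,"wy":0,"wz":0,"dx":0,"dy":0,"dz":0,"fingers":0.2},{"wx":0,"wy":0,"wz":0,"dx":0,"dy":0,"dz":0,"fingers":0.3},{"wx":0,"wy":0,"wz":0,"dx":0,"dy":0,"dz":0,"fingers":0.35},{"wx":0,"wy":0,"wz":0,"dx":0,"dy":0,"dz":0.01,"fingers":0.35},{"wx":0,"wy":0,"wz":0,"dx":0,"dy":0,"dz":0.02,"fingers":0.35},{"wx":0,"wy":0,"wz":0,"dx":0,"dy":0,"dz":0.03,"fingers":0.35},{"wx":0,"wy":0,"wz":0,"dx":0,"dy":0,"dz":0.04,"fingers":0.35},{"wx":0,"wy":0,"wz":0,"dx":0,"dy":0,"dz":0.045,"fingers":0.35},{"wx":0,"wy":0,"wz":0,"dx":0,"dy":0,"dz":0.045,"fingers":0.8},{"wx":0,"wy":0,"wz":0,"dx":0,"dy":0,"dz":0,"fingers":0.8}]' 20
python3 - <<'E'
exec(open("look.py").read())
for n in ["side","wrist"]:
    p=arm.camera(n); C=cloud(p); H=hsv(p); ok=p["range_z"]>0
    blue=(H[...,0]>95)&(H[...,0]<135)&(H[...,1]>90)&ok;yel=(H[...,0]>18)&(H[...,0]<35)&(H[...,1]>100)&ok
    for nm,m in [("bar",blue&box(C,(.52,-.06,.139),(.65,.1,.2))),("yel",yel&box(C,(.5,-.12,.0),(.65,.15,.2)))]:
        q=C[m]
        if len(q)>9: print(n,nm,*pca(q),np.round(np.percentile(q[:,2],[2,50,98]),3))
        if nm=="yel" and len(q)>50:
            A=np.c_[q[:,1:],np.ones(len(q))]; print("x= a*y+b*z+c",np.round(np.linalg.lstsq(A,q[:,0],rcond=None)[0],3))
E
```

```text
time: 9.0
eef_pos: [0.5953, 0.0146, 0.1047]
orientation: [[0.152, 0.988, 0.001], [0.988, -0.152, -0.0], [0.0, 0.001, -1.0]]
force: [-0.0, -0.2, 6.0]
opening: 0.101
grip_force: 41.5
time: 10.0
eef_pos: [0.5971, 0.0146, 0.3015]
orientation: [[0.152, 0.988, 0.011], [0.988, -0.152, -0.001], [0.001, 0.011, -1.0]]
force: [-0.3, -0.3, -0.9]
opening: 0.676
grip_force: 0.0
10.0 [0.5971 0.0146 0.3015] yaw -8.764471449686603 z [ 1.080e-02 -5.000e-04 -9.999e-01] [-0.33 -0.28 -0.95] 0.6759700238881617 0.0
side bar [0.5942 0.012 ] len 0.081 wid 0.009 dir deg from +y toward -x -8.06 [0.142 0.149 0.154]
side yel [0.593  0.0093] len 0.194 wid 0.014 dir deg from +y toward -x -8.87 [0.007 0.074 0.106]
x= a*y+b*z+c [ 0.155 -0.035  0.595]
wrist bar [0.5958 0.015 ] len 0.082 wid 0.009 dir deg from +y toward -x -8.63 [0.149 0.151 0.152]
wrist yel [0.5957 0.0145] len 0.196 wid 0.005 dir deg from +y toward -x -8.92 [0.01  0.105 0.106]
x= a*y+b*z+c [ 0.156 -0.035  0.597]
```

```bash
python3 -m pendant '[{"wx":0,"wy":0,"wz":0,"dx":-0.015,"dy":-0.035,"dz":0,"fingers":0.9},{"wx":0,"wy":0,"wz":-0.02,"dx":-0.015,"dy":-0.035,"dz":0,"fingers":0.9},{"wx":0,"wy":0,"wz":-0.02,"dx":-0.015,"dy":-0.035,"dz":0,"fingers":0.9},{"wx":0,"wy":0,"wz":-0.02,"dx":-0.015,"dy":-0.035,"dz":0,"fingers":0.9},{"wx":0,"wy":0,"wz":-0.02,"dx":-0.015,"dy":-0.035,"dz":0,"fingers":0.9},{"wx":0,"wy":0,"wz":-0.02,"dx":-0.015,"dy":-0.035,"dz":0,"fingers":0.9},{"wx":0,"wy":0,"wz":-0.02,"dx":-0.015,"dy":-0.035,"dz":0,"fingers":0.9},{"wx":0,"wy":0,"wz":-0.02,"dx":-0.015,"dy":-0.035,"dz":0,"fingers":0.9},{"wx":0,"wy":0,"wz":0,"dx":0,"dy":0,"dz":0,"fingers":0.9}]' 22
python3 - <<'E'
exec(open("look.py").read())
for n in ["wrist","top","side"]:
    p=arm.camera(n); C=cloud(p); H=hsv(p); ok=p["range_z"]>0
    red=((H[...,0]<8)|(H[...,0]>172))&(H[...,1]>120)&ok&box(C,(.42,-.33,.06),(.53,-.2,.11)); q=C[red]
    if len(q)<20: print(n,len(q)); continue
    # split into two tails along approx clip-x
    ex=np.array([.956,-.292]); s=q[:,:2]@ex; mid=np.array([.4765,-.2655])@ex
    top=q[:,2]>.076
    for sgn in (1,-1):
        P=q[top&(sgn*(s-mid)>0)]; print(n,sgn,len(P),*pca(P),np.round(np.percentile(P[:,2],[5,95]),3))
    lo,hi=np.percentile(s[top],[1,99]); print("s span",hi-lo,"s mid-offset",(hi+lo)/2-mid)
E
```

```text
time: 11.0
eef_pos: [0.4729, -0.2683, 0.2928]
orientation: [[0.293, 0.956, -0.002], [0.956, -0.293, 0.001], [-0.0, -0.003, -1.0]]
force: [0.7, 0.6, 1.0]
opening: 0.897
grip_force: 0.0
11.0 [ 0.4729 -0.2683  0.2928] yaw -17.033293881106957 z [-2.5e-03  7.0e-04 -1.0e+00] [0.66 0.63 0.99] 0.896672193707956 0.0
wrist 1 128 [ 0.4942 -0.2706] len 0.035 wid 0.007 dir deg from +y toward -x -19.91 [0.077 0.083]
wrist -1 117 [ 0.4588 -0.2565] len 0.033 wid 0.006 dir deg from +y toward -x -21.42 [0.077 0.084]
s span 0.04545950123153708 s mid-offset -0.00020677572612748385
top 1 28 [ 0.4929 -0.2695] len 0.034 wid 0.007 dir deg from +y toward -x -21.01 [0.077 0.085]
top -1 11 [ 0.4582 -0.2557] len 0.029 wid 0.003 dir deg from +y toward -x -19.32 [0.08  0.084]
s span 0.04285729842760133 s mid-offset -0.0008445215438027676
side 1 28 [ 0.4935 -0.2729] len 0.034 wid 0.006 dir deg from +y toward -x -21.86 [0.078 0.084]
side -1 32 [ 0.4568 -0.2603] len 0.033 wid 0.006 dir deg from +y toward -x -19.27 [0.078 0.083]
s span 0.04608919362161645 s mid-offset -0.0004285997586647161
```

```bash
python3 -m pendant '[{"wx":0,"wy":0,"wz":-0.058,"dx":0.003,"dy":0.004,"dz":-0.04,"fingers":0.85},{"wx":0,"wy":0,"wz":0,"dx":0,"dy":0,"dz":-0.045,"fingers":0.85},{"wx":0,"wy":0,"wz":0,"dx":0,"dy":0,"dz":-0.045,"fingers":0.85},{"wx":0,"wy":0,"wz":0,"dx":0,"dy":0,"dz":-0.045,"fingers":0.85},{"wx":0,"wy":0,"wz":0,"dx":0,"dy":0,"dz":-0.04,"fingers":0.85},{"wx":0,"wy":0,"wz":0,"dx":0,"dy":0,"dz":-0.03,"fingers":0.85},{"wx":0,"wy":0,"wz":0,"dx":0,"dy":0,"dz":-0.021,"fingers":0.85},{"wx":0,"wy":0,"wz":0,"dx":0,"dy":0,"dz":0,"fingers":0.85}]' 22
python3 - <<'E'
exec(open("look.py").read())
E
```

```text
time: 11.95
eef_pos: [0.4768, -0.2591, 0.0255]
orientation: [[0.342, 0.94, -0.005], [0.94, -0.342, 0.003], [0.001, -0.005, -1.0]]
force: [0.1, 0.6, 1.0]
opening: 0.846
grip_force: 0.0
11.95 [ 0.4768 -0.2591  0.0255] yaw -20.015142152041086 z [-0.0046  0.0032 -1.    ] [0.12 0.57 0.98] 0.8462344522590529 0.0
```

```bash
python3 -m pendant '[{"wx":0,"wy":0,"wz":0,"dx":-0.0008,"dy":-0.005,"dz":0,"fingers":0.75},{"wx":0,"wy":0,"wz":0,"dx":0,"dy":0,"dz":0,"fingers":0.6},{"wx":0,"wy":0,"wz":0,"dx":0,"dy":0,"dz":0,"fingers":0.45},{"wx":0,"wy":0,"wz":0,"dx":0,"dy":0,"dz":0,"fingers":0.3},{"wx":0,"wy":0,"wz":0,"dx":0,"dy":0,"dz":0,"fingers":0.15},{"wx":0,"wy":0,"wz":0,"dx":0,"dy":0,"dz":0,"fingers":0},{"wx":0,"wy":0,"wz":0,"dx":0,"dy":0,"dz":0,"fingers":0},{"wx":0,"wy":0,"wz":0,"dx":0,"dy":0,"dz":0,"fingers":0},{"wx":0,"wy":0,"wz":0,"dx":0,"dy":0,"dz":0,"fingers":0}]' 22
python3 - <<'E'
exec(open("look.py").read())
a=arm.camera("side"); p=arm.camera("wrist")
A=cv2.resize(a["color"][255:335,270:355,::-1],(425,400),interpolation=cv2.INTER_CUBIC)
B=cv2.resize(p["color"][150:350,220:400,::-1],(360,400),interpolation=cv2.INTER_CUBIC)
cv2.imwrite("pics/e.png",np.hstack([A,B]))
E
```

```text
time: 12.85
eef_pos: [0.4775, -0.2668, 0.0307]
orientation: [[0.344, 0.939, 0.001], [0.939, -0.344, -0.001], [-0.001, 0.001, -1.0]]
force: [-7.1, 2.5, 21.1]
opening: 0.301
grip_force: 20.7
12.85 [ 0.4775 -0.2668  0.0307] yaw -20.107732334255147 z [ 0.0011 -0.0012 -1.    ] [-7.08  2.5  21.1 ] 0.30093043979837814 20.72119517455576
```

View pics/e.png

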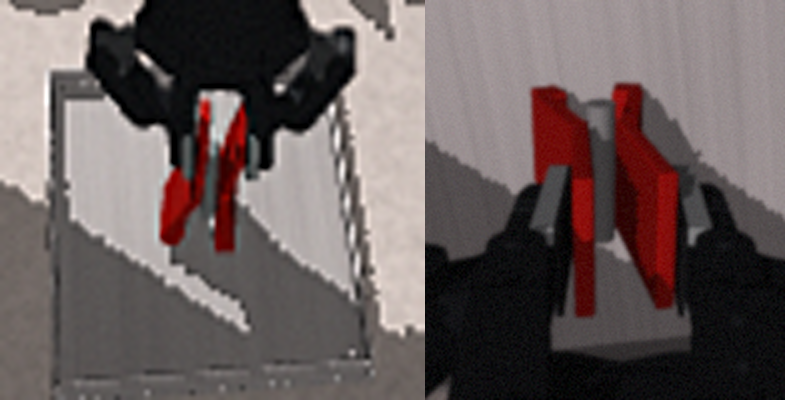

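The clip at left (160–260,100–250) is half open, with one lever turned more than the other. It's jammed down on the tray floor with 21 N upward on the tool. I'll lift slightly to free it.

```bash
python3 -m pendant '[{"wx":0,"wy":0,"wz":0,"dx":0,"dy":0,"dz":0.004,"fingers":0},{"wx":0,"wy":0,"wz":0,"dx":0,"dy":0,"dz":0.003,"fingers":0},{"wx":0,"wy":0,"wz":0,"dx":0,"dy":0,"dz":0,"fingers":0}]' 24
python3 -m pendant '[{"wx":0,"wy":0,"wz":0,"dx":0,"dy":0,"dz":0.004,"fingers":0},{"wx":0,"wy":0,"wz":0,"dx":0,"dy":0,"dz":0,"fingers":0},{"wx":0,"wy":0,"wz":0,"dx":0,"dy":0,"dz":0,"fingers":0}]' 24
```

```text
time: 13.25
eef_pos: [0.4776, -0.2666, 0.036]
orientation: [[0.344, 0.939, 0.001], [0.939, -0.344, -0.001], [-0.0, 0.001, -1.0]]
force: [-0.3, -0.4, -0.3]
opening: 0.188
grip_force: 30.2
time: 13.55
eef_pos: [0.4772, -0.2664, 0.0392]
orientation: [[0.344, 0.939, 0.0], [0.939, -0.344, -0.0], [0.0, 0.0, -1.0]]
force: [0.1, 0.9, -1.5]
opening: 0.193
grip_force: 30.2
```

```bash
python3 -m pendant '[{"wx":0,"wy":0,"wz":0,"dx":0,"dy":0,"dz":0.01,"fingers":0},{"wx":0,"wy":0,"wz":0,"dx":0,"dy":0,"dz":0.03,"fingers":0},{"wx":0,"wy":0,"wz":0,"dx":0,"dy":0,"dz":0.04,"fingers":0},{"wx":0,"wy":0,"wz":0,"dx":0,"dy":0,"dz":0.04,"fingers":0},{"wx":0,"wy":0,"wz":0,"dx":0,"dy":0,"dz":0.04,"fingers":0},{"wx":0,"wy":0,"wz":0,"dx":0,"dy":0,"dz":0,"fingers":0}]' 20
python3 - <<'E'
exec(open("look.py").read())
a=arm.camera("side"); p=arm.camera("wrist")
R=np.array(s["orientation"]); T=np.array(s["eef_pos"])
for n,pp in(("side",a),("wrist",p)):
    C=cloud(pp);H=hsv(pp); red=((H[...,0]<8)|(H[...,0]>172))&(H[...,1]>120)&(pp["range_z"]>0)&box(C,T-[.07,.07,.12],T+[.07,.07,.12])
    q=(C[red]-T)@R; v,u=np.where(red); print(n,len(q),u.min(),u.max(),v.min(),v.max())
    for z in np.arange(-.07,.04,.01):
        k=q[(q[:,2]>z)&(q[:,2]<=z+.01)]
        if len(k)>3: print("toolz %.3f n%d"%(z,len(k)),"y",np.round(np.percentile(k[:,1],[3,50,97]),3),"x",np.round(np.percentile(k[:,0],[3,97]),3))
    if n=="side": A=cv2.resize(pp["color"][max(0,v.min()-15):v.max()+15,u.min()-20:u.max()+20,::-1],(400,450),interpolation=cv2.INTER_CUBIC)
B=cv2.resize(p["color"][150:350,220:400,::-1],(400,450),interpolation=cv2.INTER_CUBIC)
cv2.imwrite("pics/f.png",np.hstack([A,B]))
E
```

```text
time: 14.15
eef_pos: [0.4792, -0.2677, 0.2051]
orientation: [[0.344, 0.939, 0.008], [0.939, -0.344, -0.005], [-0.002, 0.009, -1.0]]
force: [-0.5, 0.3, -0.9]
opening: 0.188
grip_force: 30.2
14.15 [ 0.4792 -0.2677  0.2051] yaw -20.1064998611598 z [ 0.0076 -0.0051 -1.    ] [-0.49  0.28 -0.94] 0.1877616028728522 30.200888514518738
side 280 306 324 228 262
toolz -0.070 n6 y [-0.009 -0.008 -0.008] x [-0.01   0.004]
toolz -0.060 n46 y [-0.008 -0.004  0.008] x [-0.017  0.018]
toolz -0.050 n19 y [-0.008 -0.003  0.008] x [-0.018  0.011]
toolz -0.040 n16 y [-0.008 -0.003  0.008] x [-0.018 -0.014]
toolz -0.030 n15 y [-0.008 -0.003  0.008] x [-0.018 -0.014]
toolz -0.020 n23 y [-0.011 -0.003  0.01 ] x [-0.019 -0.   ]
toolz -0.010 n36 y [-0.014  0.009  0.015] x [-0.017  0.008]
toolz 0.000 n45 y [-0.018 -0.011  0.017] x [-0.018  0.014]
toolz 0.010 n47 y [-0.02  -0.011  0.02 ] x [-0.018  0.015]
toolz 0.020 n27 y [-0.022  0.013  0.022] x [-0.018  0.015]
wrist 3924 40 591 192 399
toolz -0.070 n8 y [-0.027 -0.001  0.025] x [-0.005  0.012]
toolz -0.060 n208 y [-0.009 -0.005  0.008] x [-0.011  0.019]
toolz -0.050 n1478 y [-0.009  0.003  0.007] x [-0.013  0.02 ]
toolz -0.040 n175 y [-0.009  0.003  0.009] x [-0.002  0.021]
toolz -0.030 n197 y [-0.011 -0.004  0.008] x [-0.004  0.021]
toolz -0.020 n144 y [-0.011 -0.004  0.009] x [0.014 0.021]
toolz -0.010 n320 y [-0.014  0.003  0.012] x [0.004 0.021]
toolz 0.000 n328 y [-0.018  0.009  0.016] x [0.    0.021]
toolz 0.010 n342 y [-0.021  0.01   0.019] x [-0.006  0.021]
toolz 0.020 n202 y [-0.024 -0.013  0.021] x [-0.011  0.021]
```

View pics/f.png

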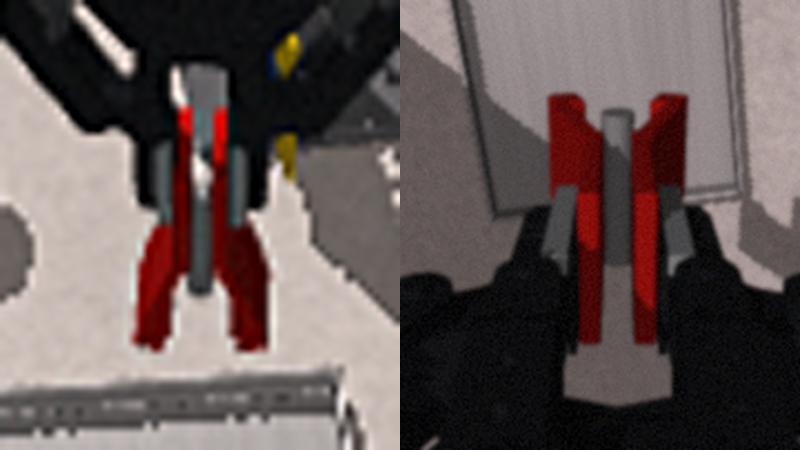

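The clip is wide open and upright (left half: tails parallel, jaws at (150,330) and (250,330)), centred between the pads.

```bash
python3 -m pendant '[{"wx":0,"wy":0,"wz":0.025,"dx":0.006,"dy":0.013,"dz":0,"fingers":0.1},{"wx":0,"wy":0,"wz":0.025,"dx":0.012,"dy":0.024,"dz":0,"fingers":0.1},{"wx":0,"wy":0,"wz":0.025,"dx":0.013,"dy":0.026,"dz":0,"fingers":0.1},{"wx":0,"wy":0,"wz":0.025,"dx":0.013,"dy":0.026,"dz":0,"fingers":0.1},{"wx":0,"wy":0,"wz":0.025,"dx":0.013,"dy":0.026,"dz":0,"fingers":0.1},{"wx":0,"wy":0,"wz":0.025,"dx":0.013,"dy":0.026,"dz":0,"fingers":0.1},{"wx":0,"wy":0,"wz":0.025,"dx":0.013,"dy":0.026,"dz":0,"fingers":0.1},{"wx":0,"wy":0,"wz":0.021,"dx":0.013,"dy":0.024,"dz":0,"fingers":0.1},{"wx":0,"wy":0,"wz":0,"dx":0.009,"dy":0.019,"dz":0,"fingers":0.1},{"wx":0,"wy":0,"wz":0,"dx":0,"dy":0,"dz":0,"fingers":0.1},{"wx":0,"wy":0,"wz":0,"dx":0,"dy":0,"dz":0,"fingers":0.1}]' 20
cat > m.py <<'E'
exec(open("look.py").read())
T=np.array(s["eef_pos"]);R=np.array(s["orientation"])
for n in("side","wrist","top"):
    pp=arm.camera(n);C=cloud(pp);H=hsv(pp);ok=pp["range_z"]>0; hue=H[...,0]
    red=((hue<6)|(hue>174))&(H[...,1]>150)&ok&box(C,T-[.05,.05,.05],T+[.05,.05,.09]); q=C[red]; t=(q-T)@R
    if len(q)>20:
        print(n,"red z lo/hi",np.round(np.percentile(q[:,2],[0.5,2,98]),4),"tool x",np.round(np.percentile(t[:,0],[2,98]),4))
        k=t[t[:,2]>.005]; print("  jaw outer y",np.round(np.percentile(k[:,1],[1,99]),4) if len(k) else "")
        k=t[t[:,2]<-.03]; print("  tail outer y",np.round(np.percentile(k[:,1],[1,99]),4) if len(k) else "")
    yel=(hue>18)&(hue<35)&(H[...,1]>100)&ok&box(C,(.5,-.12,.0),(.65,.15,.16)); q=C[yel]
    if len(q)>50:
        A=np.c_[q[:,1:]-[T[1],.105],np.ones(len(q))]; f=np.linalg.lstsq(A,q[:,0],rcond=None)[0]
        print(n,"card plane: dx/dy %.3f dx/dz %.3f x at clip %.4f"%tuple(f),"ztop",np.round(np.percentile(q[:,2],98),4),"y range",np.round(np.percentile(q[:,1],[1,99]),3),"tool-card x",round(T[0]-f[2],4))
E
python3 m.py
```

```text
time: 15.35
eef_pos: [0.5816, -0.0557, 0.198]
orientation: [[0.153, 0.988, -0.002], [0.988, -0.153, 0.0], [-0.0, -0.002, -1.0]]
force: [-0.1, 0.3, -0.3]
opening: 0.189
grip_force: 30.2
15.35 [ 0.5816 -0.0557  0.198 ] yaw -8.786166935844276 z [-2.2e-03  3.0e-04 -1.0e+00] [-0.09  0.32 -0.34] 0.188945391823407 30.19842803478241
side red z lo/hi [0.1711 0.172  0.2501] tool x [-0.0188  0.0173]
  jaw outer y [-0.0224  0.02  ]
  tail outer y [-0.0084  0.0077]
side card plane: dx/dy 0.155 dx/dz -0.036 x at clip 0.5824 ztop 0.1052 y range [-0.087  0.105] tool-card x -0.0008
wrist red z lo/hi [0.1752 0.1771 0.2543] tool x [-0.0132  0.0197]
  jaw outer y [-0.0211  0.0224]
  tail outer y [-0.0082  0.0096]
wrist card plane: dx/dy 0.156 dx/dz -0.034 x at clip 0.5850 ztop 0.1064 y range [-0.06   0.104] tool-card x -0.0034
top card plane: dx/dy 0.163 dx/dz -0.070 x at clip 0.5798 ztop 0.1361 y range [-0.035  0.109] tool-card x 0.0018
```

```bash
python3 -m pendant '[{"wx":0,"wy":0,"wz":0,"dx":0.0025,"dy":0,"dz":0,"fingers":0.1},{"wx":0,"wy":0,"wz":0,"dx":0,"dy":0,"dz":-0.015,"fingers":0.1},{"wx":0,"wy":0,"wz":0,"dx":0,"dy":0,"dz":-0.02,"fingers":0.1},{"wx":0,"wy":0,"wz":0,"dx":0,"dy":0,"dz":-0.015,"fingers":0.1},{"wx":0,"wy":0,"wz":0,"dx":0,"dy":0,"dz":-0.008,"fingers":0.1},{"wx":0,"wy":0,"wz":0,"dx":0,"dy":0,"dz":0,"fingers":0.1}]' 20
python3 m.py
```

```text
time: 16.1
eef_pos: [0.5843, -0.0566, 0.1404]
orientation: [[0.155, 0.988, -0.002], [0.988, -0.155, 0.0], [0.0, -0.002, -1.0]]
force: [0.1, -0.4, -0.2]
opening: 0.193
grip_force: 30.2
16.1 [ 0.5843 -0.0566  0.1404] yaw -8.90868811134004 z [-1.5e-03  3.0e-04 -1.0e+00] [ 0.1  -0.41 -0.17] 0.19262240691649712 30.199027061462402
side red z lo/hi [0.1122 0.1139 0.1944] tool x [-0.0196  0.0156]
  jaw outer y [-0.0229  0.0193]
  tail outer y [-0.0101  0.0086]
side card plane: dx/dy 0.157 dx/dz -0.050 x at clip 0.5819 ztop 0.1067 y range [-0.087  0.103] tool-card x 0.0024
wrist red z lo/hi [0.1181 0.1201 0.1978] tool x [-0.0127  0.0204]
  jaw outer y [-0.0208  0.0229]
  tail outer y [-0.0296  0.0105]
wrist card plane: dx/dy 0.155 dx/dz -0.008 x at clip 0.5849 ztop 0.1064 y range [-0.044  0.085] tool-card x -0.0006
top card plane: dx/dy 0.176 dx/dz -0.105 x at clip 0.5777 ztop 0.1075 y range [-0.034  0.108] tool-card x 0.0065
```

Clip and card agree to within 1 mm in both the side and wrist measurements. I'll lower it over the edge.

```bash
python3 -m pendant '[{"wx":0,"wy":0,"wz":0,"dx":0,"dy":0,"dz":-0.009,"fingers":0.1},{"wx":0,"wy":0,"wz":0,"dx":0,"dy":0,"dz":-0.009,"fingers":0.1},{"wx":0,"wy":0,"wz":0,"dx":0,"dy":0,"dz":-0.009,"fingers":0.1},{"wx":0,"wy":0,"wz":0,"dx":0,"dy":0,"dz":0,"fingers":0.1},{"wx":0,"wy":0,"wz":0,"dx":0,"dy":0,"dz":0,"fingers":0.1}]' 20
python3 m.py
python3 - <<'E'
from h import *
a=arm.camera("side"); cv2.imwrite("pics/g.png",cv2.resize(a["color"][165:255,285:385,::-1],(660,594),interpolation=cv2.INTER_CUBIC))
E
```

```text
time: 16.75
eef_pos: [0.5846, -0.0564, 0.1139]
orientation: [[0.154, 0.988, -0.001], [0.988, -0.154, 0.0], [0.0, -0.001, -1.0]]
force: [1.0, -0.0, 0.4]
opening: 0.192
grip_force: 30.2
16.75 [ 0.5846 -0.0564  0.1139] yaw -8.881139315632208 z [-6.e-04  1.e-04 -1.e+00] [ 0.96 -0.02  0.4 ] 0.1916549827456152 30.198403000831604
side red z lo/hi [0.0842 0.0885 0.1667] tool x [-0.0186  0.0163]
  jaw outer y [-0.0221  0.0205]
  tail outer y [-0.0101  0.0089]
side card plane: dx/dy 0.153 dx/dz -0.054 x at clip 0.5815 ztop 0.105 y range [-0.088  0.099] tool-card x 0.0031
wrist red z lo/hi [0.0914 0.093  0.1691] tool x [-0.0128  0.0203]
  jaw outer y [-0.021   0.0226]
  tail outer y [-0.0078  0.0096]
wrist card plane: dx/dy 0.078 dx/dz 0.087 x at clip 0.5948 ztop 0.1066 y range [0.07  0.076] tool-card x -0.0102
top card plane: dx/dy 0.166 dx/dz -0.109 x at clip 0.5788 ztop 0.1194 y range [0.025 0.109] tool-card x 0.0058
```

View pics/g.png

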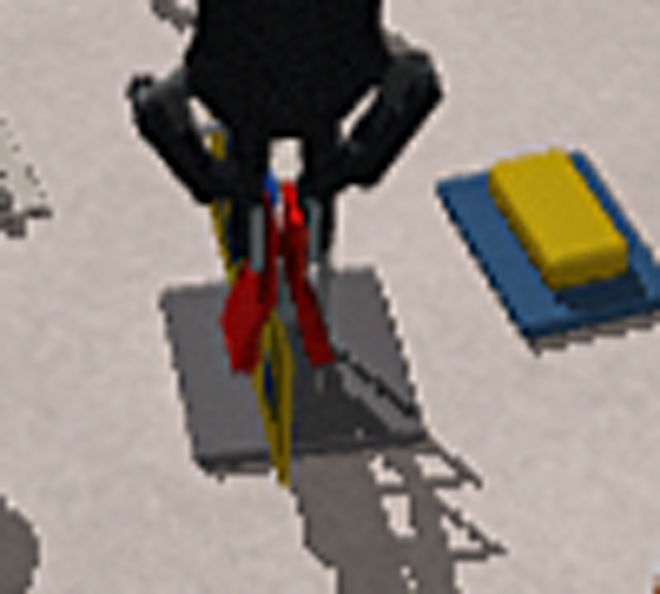

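The jaws straddle the card's edge at (235,365) and (320,355), with the card between them near the middle of the gap. The tips are about 18 mm below the edge, and there is no contact force. I'll hand in.

```bash
python3 -c "
from cell import arm
print(arm.hand_in())"
```

```text
the job is handed in; nothing more can be done
None
```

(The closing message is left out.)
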